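# Seat a flanged bush and tuck its keeper plate under the lapped leaf

### The job

Put the brass bush into the round pocket of the blue fixture with its flange down and let go of it. Then, by its orange tab, slide the slotted keeper plate flat over the base, with a prong either side of the bush, so that both prongs tuck in under the lapped yellow leaf without lifting the leaf, until they are home at the stop bar. Finish while still holding the plate by its tab and pressing it firmly flat on the base; do not let go, and leave the other things alone.

Things in the scene. Friction and masses are not known exactly. Their poses are not given: they have to be found in the camera images.
- fixture: Fixed blue base plate, 175 x 100 mm and 20 mm thick; every start puts it elsewhere. Origin on the bench under the pocket's centre, z up; +x runs toward the yellow leaf. The plate spans x -75..+100, y -50..+50 mm. A dark stop bar stands on it, its near face at x = +60 mm (7 mm high, 92 mm wide), under the leaf.
- pocket (a point): Centre of the floor of the round pocket in the fixture: 44 mm in diameter, 7 mm deep, chamfered mouth; floor 13 mm above the bench, base's top face 20 mm above the bench. Axes as the fixture's.
- leaf_lip (a point): Point on the base's top face (20 mm above the bench) below the middle of the leaf's free edge, 27 mm along the fixture's +x from the pocket's centre.
- leaf (a joint): Angle of the yellow lapped leaf (92 mm wide, 3 mm thick), hinged at its far edge, 61 mm behind its free edge; a light spring (about 2 N at the edge) holds it down. 0 = level, at rest, underside 8 mm above the base; the front 10 mm turn up by 25 degrees as a lead-in. Grows as it is lifted.
- keeper: Loose fork-shaped aluminium plate, 5 mm thick, flat on the bench. Origin at its underside, +x to the prongs' open ends; spans x -56..+60, y -38..+38 mm. Slot 32 mm wide (y -16..+16) from x = -16 mm to the open end; the prongs' last 3 mm are 3.5 mm thick. 0.2 kg. Home: tips at the stop bar, axes as the fixture's, origin on the pocket's axis at the base's top face.
- keeper_tab (a point): Centre of the orange upright tab of the keeper, at keeper x = -48 mm, 24 mm above the plate's underside. The tab is 10 mm thick (along keeper x), 50 mm wide (along y) and reaches 38 mm above the underside; grip it across its thickness.
- bush: Loose brass flanged bush standing on the bench flange down, 0.1 kg: flange 40 mm in diameter and 5 mm thick at the bottom, plain neck 22 mm in diameter above it to a total height of 32 mm. Origin at the centre of the flange's underside, z up along the neck. Seated in the pocket its flange lies 2 mm below the base's top face and its neck stands 25 mm above that face.
- piston: Bystander: bare metal piston standing on its skirt, 87 mm in diameter, 52 mm high. Leave alone.
- micrometer: Bystander: outside micrometer with green frame, 102 x 52 x 16 mm, lying. Leave alone.
- nut_2: Bystander: steel hex nut, 27 mm across, 13 mm high. Leave alone.

How it is judged:
By the outcome, as a careful person would: the job done as asked, in the order asked, and still so for the second after the job is handed in, while the arm keeps its last pose, push and grip.
It also fails if it takes over 58 s, if anything falls off the work surface, if the arm or the gripper's body presses on something with over 40 N, if the wrist force passes 120 N, or if a joint passes its speed limit or range.

### The arm

A 6-joint arm with a two-finger parallel gripper is mounted at the origin on a cart in front of the work surface, level with it; the furniture and walls round the work are solid. World frame = base frame: x ahead of the robot, y to its left, z up, the work surface at z = 0. Lengths are in m, angles in rad, forces in N, time in s.
With the tool pointing down it reaches from about 0.375 to 0.9 m from the base axis. Payload 3.1 kg.
Tool frame: the origin (TCP) lies midway between the tips of the shut fingers; the grasp point (between the pads) lies 19 mm behind it; z points along the fingers, y is the line along which they close (so a half turn about z gives the same grasp; the last joint's range is limited). The gripper opens to 85 mm and grips with 20 to 120 N. Pads are 22 mm wide; open, the fingers measure 114 mm over their backs; the gripper's body (76 mm by 85 mm) begins 54 mm behind the grasp point. The pads swing forward as they close: fully open they stand 13 mm farther back than shut.
Start: joints at [1.058, 0.527, 1.433, -0, 1.181, -0.178], TCP at [0.205, 0.59, 0.231] pointing down, gripper open.
Joint ranges: [-3.08, 3.08], [-0.75, 2.2], [0.22, 2.44], [-1.43, 4.57], [0, 2.65], [-2.85, 2.85]. Speed limits (rad/s): [2.79, 2.79, 3.14, 3.14, 3.14, 3.14].

### API

Orientations are given as a unit quaternion [x, y, z, w].
In Python, from station import manip gives the robot as it stands.
- The arm moves only by the tool step_arm, never from a script. Its argument "targets" is text: rows parted by semicolons, each of 4 numbers parted by spaces: the shift along the tool's x, y, z in mm, then the turn about the tool's z in degrees. A call has 1 to 12 rows; each row is the pose to reach, as a shift and turn from the pose commanded when the call began, along the tool's axes at that moment; what a row does not reach only later rows make up. A row lasts 1/10 s, in which the tool goes at most 50 mm and 8.59 degrees, less where a joint would pass 70% of its speed; a pose out of reach is approached as far as the arm can. A call with a gripper value outside its range is refused whole. "gripper" is the closure, from 0 (fully open) to 1 (shut), set as the call begins (left out, the last holds). The fingers move at their own pace and stop on an object; "squeeze" is the grip in N (left out, the last holds). Time passes only in rows, so rows that repeat a pose let the fingers close. It gives the time, the measured TCP pose, the force, the opening and the grip force at its end, in the units of the state.
- manip.sense(): the state, without advancing time (a new reading comes with each control period).
- manip.snapshot(name): name is "scene" or "top" or "wrist"; returns the picture (480x640x3 uint8, red, green, blue); there is no depth.
- manip.get_calibration(name): a dict with "fov_y" (degrees; the focal length in pixels is half the picture's height over the tangent of half this angle, whatever the lens; pixels are square), "cx", "cy" (the principal point, pixels), "k1" (the pictures are not rectified: a ray, as slopes to the right and down, at radius r is drawn at 1 + k1 r^2 times it, then the intrinsics apply), "extrinsics" (4x4, takes a point from camera to world coordinates); the wrist camera has in their place "tool_from_camera" (4x4, takes a point from camera to tool coordinates, whose origin is the TCP and whose axes are the flange's). Camera axes: x right, y down, z forward; pixel columns grow to the right and rows downward; lengths in m; the calibration is good to about 2 mm. A picture is of the moment at which its call begins: read the wrist's pose just before it. get_calibration takes no time and is no camera call.
- manip.sign_off(): hands the job in; it is judged then, once.
Trained networks look in the newest picture that a camera, given by its name, has taken for a name from the list of things; names that differ only in an ending like _2 or _b are one class to them, and where a whole thing is asked for, a point or a joint stands for the part that bears it (a point fixed in the world has none). Each returns a list of dicts, best first, with "p" (0 to 1); they miss things now and then, are a little off and sometimes report something else, mostly with a low value. They report only what shows in the picture. A call takes as long as a camera call.
- manip.recognise(camera, query): "position" ([column, row] in pixels, amid what is visible of it).
- manip.masks_of(camera, query): "pixels" (480x640 bool, what is visible of it) and "position" ([column, row] in pixels, amid what is visible of it).
- manip.mark_of(camera, query): "position" ([column, row] in pixels: a listed point, or the origin of a listed thing).
The state is a dict: "t": time; "q": joint angles; "qd": joint speeds; "tau": joint torques, N m; "tcp_pos": TCP position; "tool_rot": TCP orientation; "force": force on the tool from outside, world axes, zero at the start; "ft_torque": the same for the moment, N m; "finger_gap": opening from 0.0 (shut) to 1.0 (fully open); "gripper_force": force on a finger pad.
Only numpy, scipy, OpenCV 4.12 (cv2) and the standard library are available. Lean on these libraries where they do the work, as an engineer would, in place of code of your own. Each camera call takes 0.05 s, during which the arm holds its last target. There are 200 camera calls.

## Working session

There is one attempt and no reset: what is moved stays moved. The work goes in short steps, Python scripts to look and compute and a tool call to move; the robot and the scene stay as the last step left them, time stands still between calls to the robot, and variables do not carry over. Pictures are saved under pics/ and viewed, at most 10 in all, crops included, and the job is handed in when it is done.

Besides the shell and the picture viewer there is one more tool, called after "Emit:" by a JSON object that holds its "op" and its "data". step_arm: Moves the arm, as the interface text tells. Its arguments: {"type":"object","properties":{"targets":{"type":"string"},"gripper":{"type":"number"},"squeeze":{"type":"number"}},"required":["targets"]}

```bash
mkdir -p pics; ls; cat > h.py <<'E'
import numpy as np, cv2
from station import manip
from scipy.spatial.transform import Rotation as R
def cam(n,st=None):
    c=manip.get_calibration(n)
    if n=='wrist':
        T=np.eye(4); T[:3,:3]=R.from_quat(st['tool_rot']).as_matrix(); T[:3,3]=st['tcp_pos']
        return c,T@np.array(c['tool_from_camera'])
    return c,np.array(c['extrinsics'])
def ray(n,px,st=None):
    c,E=cam(n,st); f=240/np.tan(np.radians(c['fov_y'])/2)
    d=np.array([(px[0]-c['cx'])/f,(px[1]-c['cy'])/f]); s=d.copy()
    for _ in range(20): s=d/(1+c['k1']*(s@s))
    return E[:3,3],E[:3,:3]@np.array([s[0],s[1],1])
def at(n,px,z,st=None):
    o,d=ray(n,px,st); return o+d*(z-o[2])/d[2]
def proj(n,P,st=None):
    c,E=cam(n,st); f=240/np.tan(np.radians(c['fov_y'])/2)
    p=np.linalg.inv(E)@np.append(P,1); s=p[:2]/p[2]; s=s*(1+c['k1']*(s@s))
    return s*f+[c['cx'],c['cy']]
def save(n,name):
    im=np.array(manip.snapshot(n)); cv2.imwrite('pics/'+name+'.png',im[:,:,::-1]); return im
E
python3 - <<'E'
from h import *
st=manip.sense(); print(st['t'],st['tcp_pos'],st['tool_rot'],st['force'])
for n in ('top','scene'): save(n,n+'0')
Z={'fixture':0,'pocket':.013,'leaf_lip':.02,'keeper':0,'keeper_tab':.024,'bush':0,'piston':0,'micrometer':0,'nut_2':0}
for n in ('top','scene'):
    c,E=cam(n); print(n,E[:3,3].round(3),E[:3,2].round(2))
    for q,z in Z.items():
        for r in manip.mark_of(n,q)[:2]:
            print(q,round(r['p'],2),np.round(r['position']),at(n,r['position'],z).round(4))
E
```

```text
pics
0.0 [0.20439386 0.58985109 0.23032916] [ 1.66132159e-01  9.86102876e-01 -1.04110814e-03 -3.73690256e-04] [-0.02990408 -0.10023051  0.15646885]
top [ 0.39  -0.234  0.892] [ 0.15 -0.01 -0.99]
fixture 0.66 [359. 246.] [ 0.5139 -0.3142  0.    ]
pocket 0.97 [358. 240.] [ 0.5221 -0.3117  0.013 ]
leaf_lip 0.96 [370. 235.] [ 0.5304 -0.3337  0.02  ]
keeper 0.64 [255. 200.] [ 0.6068 -0.117   0.    ]
keeper_tab 0.64 [337. 309.] [ 0.3965 -0.2684  0.024 ]
keeper_tab 0.59 [228. 213.] [ 0.5765 -0.0701  0.024 ]
piston 0.68 [410. 334.] [ 0.3474 -0.4031  0.    ]
micrometer 0.81 [289. 150.] [ 0.7039 -0.1835  0.    ]
nut_2 0.65 [338. 306.] [ 0.4012 -0.2715  0.    ]
scene [0.071 0.25  0.583] [ 0.52 -0.59 -0.61]
fixture 0.77 [341. 254.] [ 0.5238 -0.3183  0.    ]
pocket 0.79 [337. 252.] [ 0.5233 -0.3059  0.013 ]
leaf_lip 0.8 [341. 237.] [ 0.5436 -0.3429  0.02  ]
keeper 0.71 [247. 288.] [ 0.5976 -0.1208  0.    ]
keeper_tab 0.88 [230. 293.] [ 0.5884 -0.0751  0.024 ]
bush 0.67 [300. 314.] [ 0.4714 -0.1376  0.    ]
piston 0.71 [430. 269.] [ 0.3541 -0.3957  0.    ]
micrometer 0.68 [236. 251.] [ 0.6998 -0.1818  0.    ]
nut_2 0.21 [340. 252.] [ 0.5284 -0.3216  0.    ]
```

View pics/top0.png

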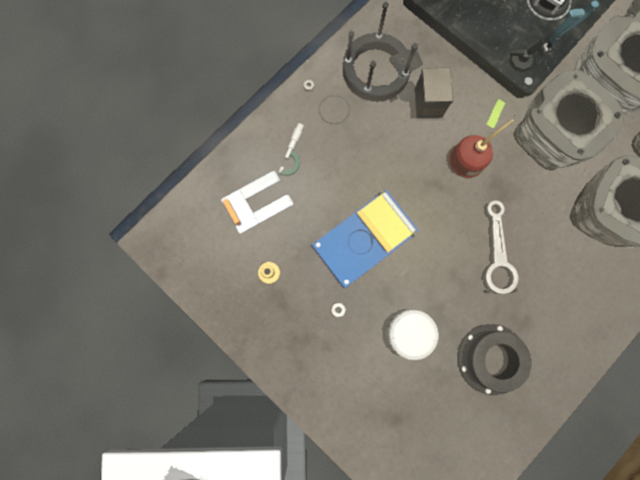

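View pics/scene0.png

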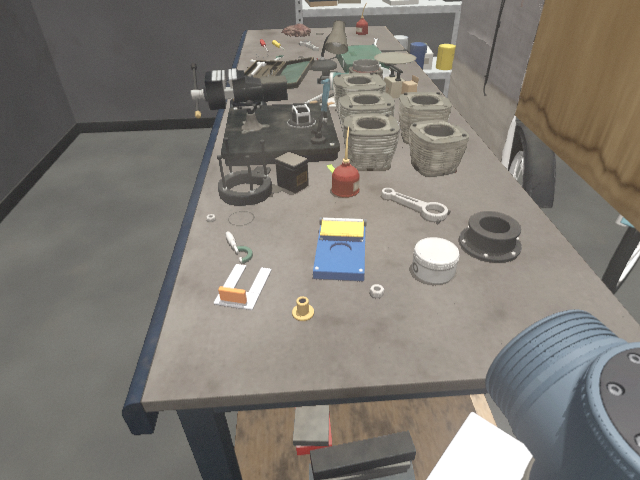

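The bush shows at top (268,272) and scene (303,312). The keeper tab is at top (232,211) with its prongs pointing up-right, and the fixture has its leaf toward the upper right. I'll move over the group for a wrist view.

Emit:
{"op": "step_arm", "data": {"targets": "-535 -640 -70 34;-535 -640 -70 34;-535 -640 -70 34;-535 -640 -70 34;-535 -640 -70 34;-535 -640 -70 34;-535 -640 -70 34;-535 -640 -70 34;-535 -640 -70 34;-535 -640 -70 34;-535 -640 -70 34;-535 -640 -70 34"}}

```text
t: 2.2
tcp_pos: [0.4172, 0.0294, 0.2821]
tool_rot: [0.447, 0.894, 0.0, 0.001]
force: [0.9, -0.4, 0.6]
finger_gap: 1.0
gripper_force: 0.0
```

```bash
python3 - <<'E'
from h import *
st=manip.sense(); print(st['t'],st['tcp_pos'],st['tool_rot'],st['q'])
c,E=cam('wrist',st);print(c,E.round(3))
E
```

```text
2.2 [0.41719174 0.02939499 0.28207644] [4.47355082e-01 8.94356208e-01 2.79424485e-04 5.70088420e-04] [-1.98459619e-01  1.72895645e-01  1.85299410e+00  2.67677377e-04
  1.11445609e+00 -8.41761947e-01]
{'fov_y': 60.936903449161804, 'cx': 326.8174370062213, 'cy': 240.64824450352592, 'k1': 0.02412294780691564, 'tool_from_camera': array([[ 1.76916857e-04, -9.59514100e-01, -2.81660543e-01,
         7.27532459e-02],
       [ 9.99998976e-01,  5.69798012e-04, -1.31297251e-03,
        -2.55800289e-05],
       [ 1.42030526e-03, -2.81660022e-01,  9.59513218e-01,
        -1.42802938e-01],
       [ 0.00000000e+00,  0.00000000e+00,  0.00000000e+00,
         1.00000000e+00]])} [[ 0.8    0.576  0.169  0.373]
 [ 0.6   -0.767 -0.226  0.088]
 [-0.     0.282 -0.959  0.425]
 [ 0.     0.     0.     1.   ]]
```

Emit:
{"op": "step_arm", "data": {"targets": "-180 -60 -10 0;-180 -60 -10 0;-180 -60 -10 0;-180 -60 -10 0;-180 -60 -10 0;-180 -60 -10 0"}}

```text
t: 2.8
tcp_pos: [0.4766, -0.1492, 0.2912]
tool_rot: [0.448, 0.894, 0.0, -0.0]
force: [-0.4, 1.0, 0.4]
finger_gap: 1.004
gripper_force: 0.0
```

```bash
python3 - <<'E'
from h import *
st=manip.sense(); print(st['t'],st['tcp_pos'],st['tool_rot'])
save('wrist','w0')
Z={'pocket':.013,'leaf_lip':.02,'fixture':0,'keeper':0,'keeper_tab':.024,'bush':0}
for q,z in Z.items():
    for r in manip.mark_of('wrist',q)[:2]:
        print(q,round(r['p'],2),np.round(r['position']),at('wrist',r['position'],z,st).round(4))
E
```

```text
2.8 [ 0.47660052 -0.14920193  0.29124029] [ 4.48111187e-01  8.93977705e-01  2.01302533e-04 -4.30807948e-04]
pocket 0.96 [270. 330.] [ 0.5184 -0.3145  0.013 ]
leaf_lip 0.59 [270. 354.] [ 0.5341 -0.3358  0.02  ]
fixture 0.72 [274. 324.] [ 0.5195 -0.3119 -0.    ]
keeper 0.66 [435. 239.] [ 0.6033 -0.1201  0.    ]
keeper_tab 0.57 [455. 197.] [ 0.5808 -0.073   0.024 ]
bush 0.6 [324. 183.] [ 0.4685 -0.1436  0.    ]
```

View pics/w0.png

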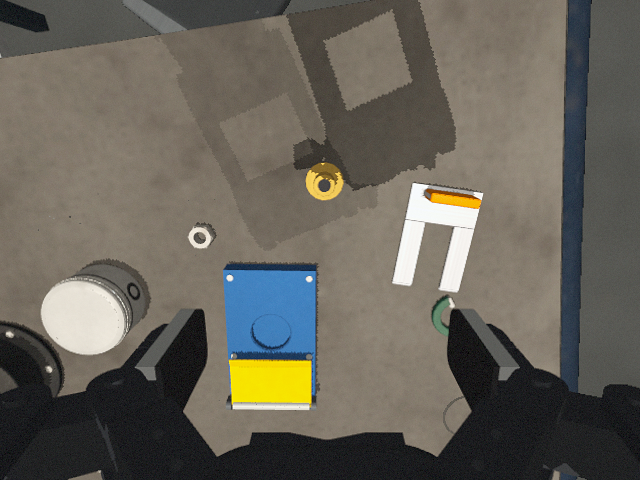

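The wrist view shows the bush at (324,183), the keeper at (435,239) with its tab at (455,197), and the pocket at (270,330) in front of the yellow leaf. I'll fit the poses with model silhouettes.

```bash
cat >> h.py <<'E'
from scipy.optimize import minimize
S=4
def poly(m,P,st):
    p=np.array([proj('wrist',q,st) for q in P]); cv2.fillPoly(m,[np.round((p+.5)*S*16-8).astype(np.int32)],1,shift=4)
def hull(m,P,st):
    p=np.array([proj('wrist',q,st) for q in P]).astype(np.float32)
    cv2.fillPoly(m,[np.round((cv2.convexHull(p)[:,0]+.5)*S*16-8).astype(np.int32)],1,shift=4)
def box(x0,x1,y0,y1,z0,z1): return np.array([[x,y,z] for x in (x0,x1) for y in (y0,y1) for z in (z0,z1)])/1000.
PARTS={'keeper':[box(-56,-16,-38,38,0,5),box(-16,60,16,38,0,5),box(-16,60,-38,-16,0,5),box(-53,-43,-25,25,0,38)],
 'fixture':[box(-75,100,-50,50,0,20)],
 'bush':[np.array([[r*np.cos(a),r*np.sin(a),z] for a in np.linspace(0,6.28,40) for r,z in((20,0),(20,5),(11,32))])/1000.]}
PARTS['bush']=[PARTS['bush'][[i for i in range(120) if i%3<2]],PARTS['bush'][[i for i in range(120) if i%3==2]]]
def render(name,v,z,st):
    m=np.zeros((480*S,640*S),np.uint8); Rz=R.from_euler('z',v[2]).as_matrix()
    for P in PARTS[name]: hull(m,P@Rz.T+[v[0],v[1],z],st)
    return m
def fit(name,mask,v0,z,st,rows=(0,480)):
    M=cv2.resize(mask.astype(np.uint8),None,fx=S,fy=S,interpolation=cv2.INTER_NEAREST)
    sl=slice(rows[0]*S,rows[1]*S)
    def f(u):
        r=render(name,[u[0]/100,u[1]/100,u[2]/6],z,st)[sl]; m=M[sl]
        return 1-(r&m).sum()/max(1,(r|m).sum())
    u0=np.array([v0[0]*100,v0[1]*100,v0[2]*6]); best=None
    for k in range(2):
        s=minimize(f,u0,method='Nelder-Mead',options=dict(initial_simplex=u0+np.vstack([np.zeros(3),np.eye(3)*(.6 if k==0 else .2)]),xatol=.005,fatol=1e-5,maxiter=150)); u0=s.x
    return np.array([u0[0]/100,u0[1]/100,u0[2]/6]),1-s.fun
E
cat > fit.py <<'E'
from h import *
import sys
st=manip.sense(); im=np.array(manip.snapshot('wrist')).astype(int)
V={'keeper':((.6,-.12,np.radians(-60)),0),'fixture':((.52,-.313,np.radians(-54)),0),'bush':((.4685,-.1436,0),0)}
for n in sys.argv[1:]:
    ms=manip.masks_of('wrist',n); m=ms[0]['pixels']; print(n,ms[0]['p'],m.sum())
    rows=(0,480)
    if n=='fixture': rows=(0,350); m=(im[...,2]-im[...,0]>40); _,l,s,_=cv2.connectedComponentsWithStats(m.astype(np.uint8)); m=l==1+s[1:,4].argmax()
    v,i=fit(n,m,V[n][0],0,st,rows); print(v[:2].round(4),np.degrees(v[2]).round(2),'iou',round(i,3))
E
python3 fit.py keeper fixture bush
```

```text
Traceback (most recent call last):
  File "fit.py", line 1, in <module>
    from h import *
  File "h.py", line 34, in <module>
    PARTS['bush']=[PARTS['bush'][[i for i in range(120) if i%3<2]],PARTS['bush'][[i for i in range(120) if i%3==2]]]
                   ~~~~~~~~~~~~~^^^^^^^^^^^^^^^^^^^^^^^^^^^^^^^^^^
TypeError: list indices must be integers or slices, not list
```

```bash
sed -i "s/^PARTS\['bush'\]=.*/B=PARTS['bush'][0]; PARTS['bush']=[B[np.arange(120)%3<2],np.vstack([B[2::3],B[2::3]-[0,0,.027]])]/" h.py; time python3 fit.py keeper fixture bush
```

```text
keeper 0.55 5150Traceback (most recent call last):
  File "fit.py", line 9, in <module>
    v,i=fit(n,m,V[n][0],0,st,rows); print(v[:2].round(4),np.degrees(v[2]).round(2),'iou',round(i,3))
        ~~~^^^^^^^^^^^^^^^^^^^^^^^
  File "h.py", line 47, in fit
    s=minimize(f,u0,method='Nelder-Mead',options=dict(initial_simplex=u0+np.vstack([np.zeros(3),np.eye(3)*(.6 if k==0 else .2)]),xatol=.005,fatol=1e-5,maxiter=150)); u0=s.x
    res = _minimize_neldermead(fun, x0, args, callback, bounds=bounds,
                               **options)
    fxc = func(xc)
    fx = function(np.copy(x), *(wrapper_args + args))
  File "h.py", line 43, in f
    r=render(name,[u[0]/100,u[1]/100,u[2]/6],z,st)[sl]; m=M[sl]
      ~~~~~~^^^^^^^^^^^^^^^^^^^^^^^^^^^^^^^^^^^^^^
  File "h.py", line 37, in render
    for P in PARTS[name]: hull(m,P@Rz.T+[v[0],v[1],z],st)
                          ~~~~^^^^^^^^^^^^^^^^^^^^^^^^^^^
  File "h.py", line 28, in hull
    p=np.array([proj('wrist',q,st) for q in P]).astype(np.float32)
                ~~~~^^^^^^^^^^^^^^
  File "h.py", line 18, in proj
    c,E=cam(n,st); f=240/np.tan(np.radians(c['fov_y'])/2)
        ~~~^^^^^^
  File "h.py", line 5, in cam
    c=manip.get_calibration(n)
ValueError: time passes only in moves, steps and waits

real	0m11.492s
user	0m4.414s
sys	0m1.190s
```

```bash
sed -i "s/    c=manip.get_calibration(n)/    c=CAL.setdefault(n,0) or CAL.update({n:manip.get_calibration(n)}) or CAL[n]/; s/^def cam/CAL={}\ndef cam/" h.py; time python3 fit.py keeper fixture bush
```

```text
keeper 0.76 5526
[ 0.6015 -0.1177] -61.36 iou 0.962
fixture 0.67 12714
[ 0.5195 -0.3136] -53.62 iou 0.977
bush 0.83 1129
[ 0.466  -0.1418] 4.0 iou 0.958
real	0m12.103s
user	0m8.964s
sys	0m1.394s
```

Emit:
{"op": "step_arm", "data": {"targets": "11 -4 200 0.3;11 -4 200 0.3;11 -4 200 0.3;11 -4 200 0.3;11 -4 200 0.3;11 -4 200 0.3"}}

```text
t: 4.05
tcp_pos: [0.4669, -0.1422, 0.0912]
tool_rot: [0.45, 0.893, 0.0, -0.001]
force: [1.1, -0.4, 0.3]
finger_gap: 0.997
gripper_force: 0.0
```

```bash
cat >> fit.py <<'E'
Rm=R.from_quat(st['tool_rot']).as_matrix(); print(st['t'],st['tcp_pos'].round(4),'yaw_y',np.degrees(np.arctan2(Rm[1,1],Rm[0,1])).round(2),'tool-delta mm',(Rm.T@(np.append(v[:2],st['tcp_pos'][2])-st['tcp_pos'])*1000).round(1))
for r in manip.mark_of('wrist',n)[:1]: print('mark',r['p'],at('wrist',r['position'],0,st).round(4))
cv2.imwrite('pics/last.png',im[:,:,::-1].astype(np.uint8))
E
python3 fit.py bush
```

```text
bush 0.74 3420
[ 0.4664 -0.1415] 4.69 iou 0.937
4.05 [ 0.4669 -0.1422  0.0912] yaw_y 36.57 tool-delta mm [ 0.8 -0.   0. ]
mark 0.96 [ 0.4677 -0.142   0.    ]
```

View pics/last.png

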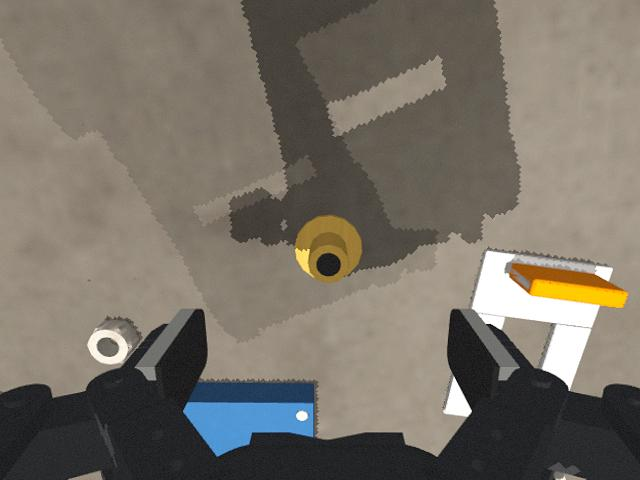

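The bush is centred between the fingers at (328,250), and the nut and keeper are clear. I'll descend.

Emit:
{"op": "step_arm", "data": {"targets": "0 0 40 0;0 0 70 0;0 0 81 0;0 0 81 0;0 0 81 0"}}

```text
t: 4.7
tcp_pos: [0.4682, -0.1428, 0.0123]
tool_rot: [0.449, 0.893, -0.0, 0.002]
force: [-0.4, -0.3, -0.6]
finger_gap: 1.002
gripper_force: 0.0
```

Emit:
{"op": "step_arm", "data": {"targets": "0 0 0 0;0 0 0 0;0 0 0 0;0 0 0 0;0 0 0 0;0 0 0 0;0 0 0 0", "gripper": 1, "squeeze": 40}}

```text
t: 5.4
tcp_pos: [0.4671, -0.1422, 0.0109]
tool_rot: [0.45, 0.893, -0.0, 0.0]
force: [-0.3, 1.0, 5.4]
finger_gap: 0.239
gripper_force: 38.9
```

Emit:
{"op": "step_arm", "data": {"targets": "0 0 -40 0;0 0 -60 0;-45 -15 -70 0;-90 -32 -70 0;-130 -47 -70 0;-140 -50 -70 0;-140 -50 -70 0;-140 -50 -70 0;-140 -50 -70 0"}}

```text
t: 6.3
tcp_pos: [0.5089, -0.282, 0.0798]
tool_rot: [0.449, 0.894, 0.001, -0.002]
force: [-0.0, 0.3, -1.6]
finger_gap: 0.24
gripper_force: 39.4
```

```bash
python3 - <<'E'
from h import *
st=manip.sense(); print(st['t'],st['tcp_pos'],st['force'])
save('wrist','w2')
for q,z in {'pocket':.013,'leaf_lip':.02,'bush':.072}.items():
    for r in manip.mark_of('wrist',q)[:1]:
        P=at('wrist',r['position'],z,st); Rm=R.from_quat(st['tool_rot']).as_matrix()
        print(q,round(r['p'],2),np.round(r['position']),P.round(4),(Rm.T@(P-st['tcp_pos'])*1000).round(1))
E
```

```text
6.3 [ 0.50890088 -0.28195512  0.07982745] [-0.03610824  0.25309855 -1.55636724]
leaf_lip 0.74 [305. 362.] [ 0.5331 -0.3361  0.02  ] [-58.1 -12.8  59.6]
bush 0.63 [330. 305.] [ 0.5087 -0.2803  0.072 ] [1.4 0.9 7.8]
```

View pics/w2.png

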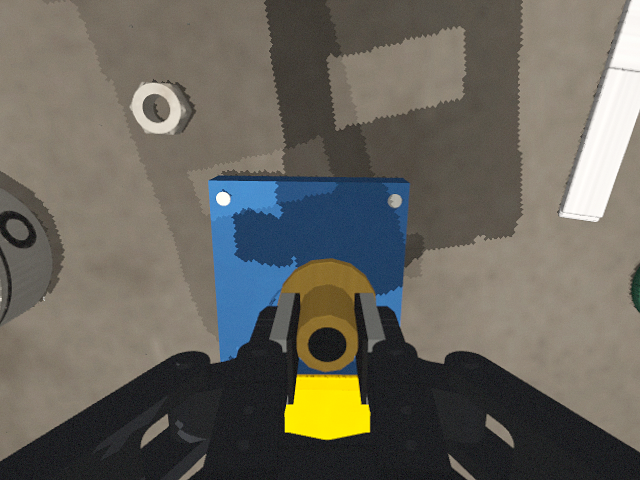

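The bush is upright in the grip. The fixture's near corners are at (209,181) and (409,183). I'll refine the fixture pose from its edges here.

```bash
python3 - <<'E'
from h import *
st=manip.sense(); im=cv2.imread('pics/w2.png').astype(int)[:,:,::-1]
m=(im[...,2]-im[...,0]>40)&(im[...,2]>im[...,1]+15)
m=m.astype(np.uint8); _,l,s,_=cv2.connectedComponentsWithStats(m); m=(l==1+s[1:,4].argmax())
# left/right edges
rows=np.arange(190,235); L=[np.nonzero(m[r])[0].min() for r in rows]; Rr=[np.nonzero(m[r])[0].max()+1 for r in rows]
cols=np.arange(225,395); T=[np.nonzero(m[:,c])[0].min() for c in cols]
pL=np.polyfit(rows,L,1);pR=np.polyfit(rows,Rr,1);pT=np.polyfit(cols,T,1);print(pL,pR,pT)
def inter(p): # col=p0*row+p1,row=pT0*col+pT1
    c=(p[0]*pT[1]+p[1])/(1-p[0]*pT[0]); return c,pT[0]*c+pT[1]
print(inter(pL),inter(pR))
for z in (0,.02):
  a=at('wrist',inter(pL),z,st)[:2];b=at('wrist',inter(pR),z,st)[:2];d=b-a;y=np.degrees(np.arctan2(d[1],d[0]))-90
  ex=np.array([np.cos(np.radians(y)),np.sin(np.radians(y))]);print(z,a,b,np.hypot(*d),y,(a+b)/2+.075*ex)
# silhouette fit of near part
v,i=fit('fixture',m,(.5195,-.3136,np.radians(-53.6)),0,st,(0,235)); print(v,np.degrees(v[2]),i)
r=render('fixture',v,0,st)
o=im[:,:,::-1].astype(np.uint8).copy(); e=cv2.morphologyEx(cv2.resize(r,(640,480),interpolation=cv2.INTER_NEAREST),cv2.MORPH_GRADIENT,np.ones((2,2))); o[e>0]=(0,0,255)
cv2.imwrite('pics/ov.png',cv2.resize(o[160:400,180:440],None,fx=2.3,fy=2.3))
E
```

```text
[6.56126482e-02 1.96201230e+02] [-7.68115942e-02  4.24017391e+02] [1.37175518e-02 1.72789712e+02]
(np.float64(207.72538243834435), np.float64(175.63919552951862)) (np.float64(410.3128050049461), np.float64(178.41819899220886))
0 [ 0.43139687 -0.28659609] [ 0.52072912 -0.22191956] 0.11028736401868332 -54.095471003507384 [ 0.52004573 -0.31500747]
0.02 [ 0.43455114 -0.28106538] [ 0.51588355 -0.22218074] 0.10041097008718981 -54.09547100350737 [ 0.51920008 -0.31237271]
[ 0.52029565 -0.3145321  -0.94477314] -54.13151342116326 0.963963621142357
```

View pics/ov.png

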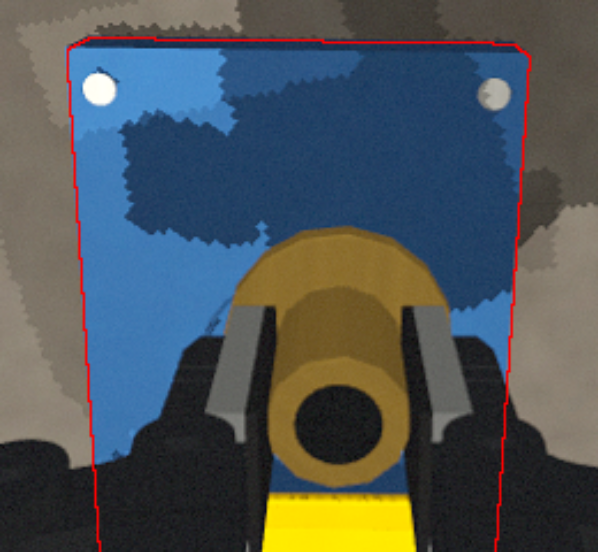

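Emit:
{"op": "step_arm", "data": {"targets": "-33.5 -10 0 0.7;-33.5 -10 20 0.7;-33.5 -10 40 0.7;-33.5 -10 40 0.7;-33.5 -10 40 0.7"}}

```text
t: 7.0
tcp_pos: [0.522, -0.3166, 0.0404]
tool_rot: [0.455, 0.891, 0.0, -0.0]
force: [1.1, -0.9, -1.2]
finger_gap: 0.24
gripper_force: 39.6
```

```bash
python3 - <<'E'
from h import *
st=manip.sense(); print(st['t'],st['tcp_pos'],st['force'])
im=save('wrist','w3'); cv2.imwrite('pics/w3c.png',cv2.resize(im[240:440,220:440,::-1],None,fx=3,fy=3,interpolation=cv2.INTER_CUBIC)) 
E
```

```text
7.0 [ 0.52198698 -0.31664088  0.04035389] [ 1.07641459 -0.91822949 -1.2351709 ]
```

View pics/w3c.png

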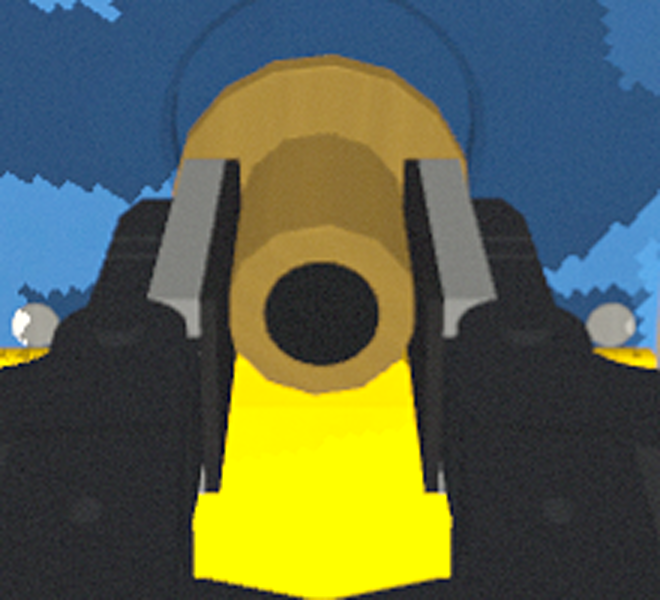

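```bash
python3 - <<'E'
from h import *
st=manip.sense(); print(st['t'],st['tcp_pos'],st['q'].round(4))
im=cv2.imread('pics/w3.png')
c=np.array([.5203,-.3145]); y=np.radians(-54.1); ex=np.array([np.cos(y),np.sin(y)]); ey=np.array([-ex[1],ex[0]])
for dx in (-2,0,2):
  cc=c+ex*dx/1000
  print(dx,[proj('wrist',np.append(cc+d,.02),st).round(1) for d in (-.022*ex,-.0225*ex,.022*ey,-.022*ey)])
t=st['tcp_pos'][:2]
for dx in (-2,0,2): print('bush',dx,[proj('wrist',np.append(t+ex*dx/1000+d,.0295),st).round(1) for d in (-.02*ex,.02*ey,-.02*ey)])
print(im[225:265,327].sum(1))
cv2.imwrite('pics/w3d.png',cv2.resize(cv2.convertScaleAbs(im[210:310,250:410],alpha=1.8),None,fx=5,fy=5,interpolation=cv2.INTER_CUBIC))
E
```

```text
7.05 [ 0.52252156 -0.31713903  0.04100741] [-0.7281  0.7675  1.5991 -0.      0.7743 -1.3547]
-2 [array([326.9, 234.2]), array([326.9, 233.1]), array([377.8, 283.4]), array([275.9, 283.3])]
0 [array([326.9, 238.8]), array([326.9, 237.7]), array([377.7, 287.7]), array([276. , 287.6])]
2 [array([326.9, 243.4]), array([326.9, 242.3]), array([377.5, 292. ]), array([276.2, 291.9])]
bush -2 [array([327.5, 253.8]), array([376., 300.]), array([278.8, 299.9])]
bush 0 [array([327.5, 258.5]), array([375.9, 304.5]), array([279. , 304.4])]
bush 2 [array([327.5, 263.3]), array([375.7, 308.9]), array([279.1, 308.8])]
[254 260 257 261 262 265 257 260 242 219 228 255 263 257 276 259 270 258
 258 264 259 263 256 269 267 269 254 267 269 261 253 262 251 282 309 297
 312 388 382 376]
```

View pics/w3d.png

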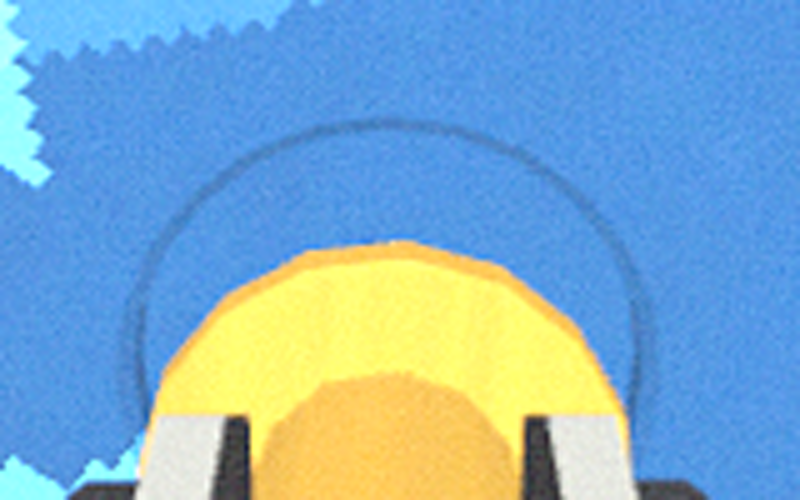

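The pocket outline's front edge is at row about 234, while the bush flange edge is at row about 258.6. That puts the bush about 5 mm too far toward the leaf. I'll correct it and recheck numerically.

Emit:
{"op": "step_arm", "data": {"targets": "5 0 0 0;5 0 0 0;5 0 4 0;5 0 4 0;5 0 4 0"}}

```text
t: 7.55
tcp_pos: [0.5192, -0.3132, 0.0365]
tool_rot: [0.455, 0.891, -0.0, 0.0]
force: [0.0, 0.1, -1.0]
finger_gap: 0.237
gripper_force: 39.6
```

```bash
cat > chk.py <<'E'
from h import *
st=manip.sense(); print(st['t'],st['tcp_pos'],st['force'])
im=save('wrist','w4'); g=im.sum(2).astype(int)
y=np.radians(-54.1); ex=np.array([np.cos(y),np.sin(y)]); t=st['tcp_pos']; zb=t[2]-.0109
zb=round(zb,4)
print('bush front edge pred',[proj('wrist',np.append(t[:2]+ex*(d-20)/1000,zb),st)[1].round(1) for d in (-2,0,2)])
print('pocket front pred rel. tcp',[(d,proj('wrist',np.append(t[:2]+ex*(d-22)/1000,.0195),st)[1].round(1)) for d in (-4,-2,0,2,4)])
print(g[215:270,320:335].mean(1).round().astype(int))
print('front edge pred',[(d,proj('wrist',np.append(t[:2]+ex*(d-75)/1000,.02),st)[1].round(1)) for d in (-4,-2,0,2,4)])
print(im[130:200,300:310].astype(int).mean(1)[:,[0,2]].round().astype(int).tolist())
E
python3 chk.py
```

```text
7.55 [ 0.51923373 -0.31321427  0.03646452] [ 0.01903792  0.12813748 -0.95587162]
bush front edge pred [np.float64(254.3), np.float64(259.1), np.float64(263.8)]
pocket front pred rel. tcp [(-4, np.float64(240.3)), (-2, np.float64(245.0)), (0, np.float64(249.6)), (2, np.float64(254.3)), (4, np.float64(258.9))]
[267 269 268 269 269 267 268 273 269 271 270 265 270 266 264 264 265 266
 268 260 264 263 265 265 266 264 264 260 267 263 268 251 229 231 260 264
 265 263 263 266 264 264 262 288 314 311 315 372 401 384 379 380 380 380
 380]
front edge pred [(-4, np.float64(102.9)), (-2, np.float64(108.6)), (0, np.float64(114.3)), (2, np.float64(119.9)), (4, np.float64(125.5))]
[[46, 130], [46, 132], [47, 132], [50, 133], [48, 131], [48, 132], [48, 132], [45, 132], [47, 132], [47, 131], [47, 132], [48, 132], [47, 131], [48, 132], [48, 132], [48, 131], [48, 132], [46, 131], [47, 132], [48, 131], [48, 131], [47, 132], [47, 131], [51, 132], [50, 131], [48, 132], [50, 132], [49, 130], [49, 137], [55, 146], [55, 151], [57, 155], [59, 159], [59, 162], [60, 162], [61, 166], [61, 166], [60, 165], [61, 166], [61, 166], [61, 166], [61, 165], [60, 165], [62, 165], [60, 164], [61, 166], [60, 165], [62, 166], [60, 165], [60, 164], [62, 166], [60, 166], [61, 166], [62, 166], [60, 165], [63, 167], [62, 166], [61, 166], [63, 167], [61, 166], [61, 167], [61, 165], [61, 164], [63, 164], [61, 164], [63, 165], [61, 164], [60, 164], [62, 165], [62, 164]]
```

Aligned within about 0.5 mm. I'll lower it slowly.

Emit:
{"op": "step_arm", "data": {"targets": "0.3 0 4 0;0.3 0 7 0;0.3 0 10 0;0.3 0 12 0;0.3 0 12 0;0.3 0 12 0"}}

```text
t: 8.2
tcp_pos: [0.5191, -0.3129, 0.0244]
tool_rot: [0.455, 0.891, 0.0, -0.0]
force: [0.5, -0.2, -1.2]
finger_gap: 0.239
gripper_force: 39.6
```

Emit:
{"op": "step_arm", "data": {"targets": "0 0 1 0;0 0 1 0;0 0 1 0"}}

```text
t: 8.5
tcp_pos: [0.5192, -0.313, 0.024]
tool_rot: [0.455, 0.891, -0.0, 0.0]
force: [-0.7, -0.0, 3.2]
finger_gap: 0.243
gripper_force: 40.0
```

Emit:
{"op": "step_arm", "data": {"targets": "0 0 0 0;0 0 0 0;0 0 0 0;0 0 0 0;0 0 0 0", "gripper": 0}}

```text
t: 9.0
tcp_pos: [0.519, -0.313, 0.0234]
tool_rot: [0.455, 0.89, 0.0, -0.0]
force: [-0.8, -1.0, 0.1]
finger_gap: 0.996
gripper_force: 0.0
```

Emit:
{"op": "step_arm", "data": {"targets": "0 0 -30 0;0 0 -70 0;30 0 -110 0;50 0 -110 0;50 0 -110 0;50 0 -110 0"}}

```text
t: 9.6
tcp_pos: [0.49, -0.2726, 0.1335]
tool_rot: [0.455, 0.891, -0.0, 0.0]
force: [0.2, -0.3, -1.0]
finger_gap: 0.997
gripper_force: 0.0
```

```bash
sed -i 's/^V=.*/V={"keeper":((.6015,-.1177,np.radians(-61.4)),0),"fixture":((.519,-.313,np.radians(-54)),0),"bush":((.519,-.313,0),.013)}/; s/fit(n,m,V\[n\]\[0\],0,st/fit(n,m,V[n][0],V[n][1],st/' fit.py; python3 fit.py fixture bush
```

```text
fixture 0.95 31975
[ 0.5192 -0.3132] -54.08 iou 0.856
bush 0.8 2654
[ 0.5181 -0.3128] 2.49 iou 0.95
9.6 [ 0.49   -0.2726  0.1335] yaw_y 35.89 tool-delta mm [-49.1  -0.8   0. ]
mark 0.6 [ 0.5219 -0.3174  0.    ]
```

View pics/last.png

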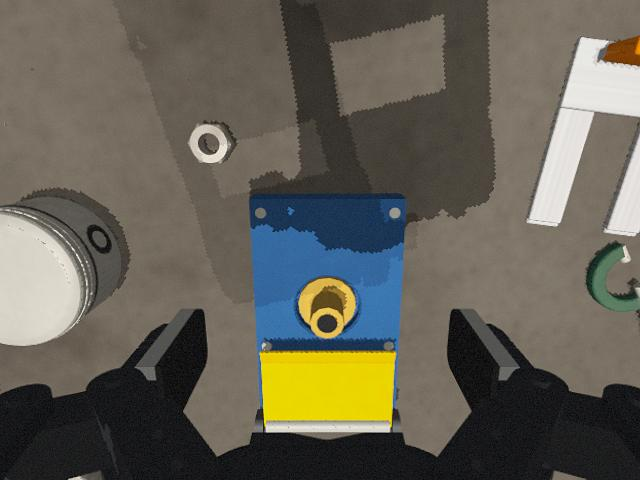

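The bush is seated in the pocket at about (327,303), with the leaf undisturbed. Next I'll go above the keeper tab, turning about 97°.

Emit:
{"op": "step_arm", "data": {"targets": "108 187 10 97.3;108 187 10 97.3;108 187 10 97.3;108 187 10 97.3;108 187 10 97.3;108 187 10 97.3;108 187 10 97.3;108 187 10 97.3;108 187 10 97.3;108 187 10 97.3;108 187 10 97.3;108 187 10 97.3"}}

```text
t: 11.0
tcp_pos: [0.5784, -0.0758, 0.1226]
tool_rot: [0.97, 0.244, -0.0, -0.0]
force: [0.4, -0.4, 0.4]
finger_gap: 1.001
gripper_force: 0.0
```

Emit:
{"op": "step_arm", "data": {"targets": "0 0 0 0;0 0 0 0"}}

```text
t: 11.2
tcp_pos: [0.5782, -0.0756, 0.1229]
tool_rot: [0.969, 0.248, -0.0, -0.0]
force: [-0.7, 1.0, -1.7]
finger_gap: 0.997
gripper_force: 0.0
```

```bash
cat >> fit.py <<'E'
if n=='keeper':
    ex=np.array([np.cos(v[2]),np.sin(v[2])]); tab=v[:2]-.048*ex
    print('tab delta',(Rm.T@(np.append(tab,.024)-st['tcp_pos'])*1000).round(1),'yaw',np.degrees(v[2]))
    for r in manip.mark_of('wrist','keeper_tab')[:1]: print('tabmark',r['p'],(Rm.T@(at('wrist',r['position'],.024,st)-st['tcp_pos'])*1000).round(1))
    r=cv2.resize(render(n,v,0,st),(640,480),interpolation=cv2.INTER_NEAREST); o=im[:,:,::-1].astype(np.uint8).copy(); o[cv2.morphologyEx(r,cv2.MORPH_GRADIENT,np.ones((2,2)))>0]=(0,0,255); cv2.imwrite('pics/ov2.png',o)
    print('mask bbox',np.argwhere(m).min(0),np.argwhere(m).max(0),(m&(r>0)).sum(),(r>0).sum())
E
python3 fit.py keeper
```

```text
keeper 0.89 14298
[ 0.6017 -0.1176] -61.75 iou 0.962
11.2 [ 0.5782 -0.0756  0.1229] yaw_y -61.32 tool-delta mm [ 0.5 48.1 -0. ]
tab delta [ 0.9  0.1 98.9] yaw -61.75318620526602
tabmark 0.56 [ 0.4  2.6 98.9]
mask bbox [173 315] [284 497] 14240 14777
```

Emit:
{"op": "step_arm", "data": {"targets": "0.7 0 40 0.4;0.7 0 80 0.4;0.7 0 105 0.4;0.7 0 112 0.4;0.7 0 112 0.4;0.7 0 112 0.4"}}

```text
t: 12.0
tcp_pos: [0.5796, -0.0753, 0.0126]
tool_rot: [0.97, 0.244, 0.001, 0.001]
force: [-0.2, -0.6, -0.1]
finger_gap: 1.0
gripper_force: 0.0
```

Emit:
{"op": "step_arm", "data": {"targets": "0 0 0 0;0 0 0 0;0 0 0 0;0 0 0 0;0 0 0 0;0 0 0 0;0 0 0 0;0 0 0 0", "gripper": 1, "squeeze": 80}}

```text
t: 12.8
tcp_pos: [0.579, -0.0752, 0.012]
tool_rot: [0.97, 0.243, 0.0, 0.0]
force: [0.2, -0.5, 5.2]
finger_gap: 0.1
gripper_force: 79.2
```

Emit:
{"op": "step_arm", "data": {"targets": "0 0 -30 0;0 0 -60 0;-40 20 -60 0;-80 40 -60 -2;-120 60 -60 -5;-160 75 -60 -7.6;-178 86 -60 -7.6;-178 86 -60 -7.6;-178 86 -60 -7.6;-178 86 -60 -7.6"}}

```text
t: 13.8
tcp_pos: [0.4624, -0.2338, 0.0711]
tool_rot: [0.952, 0.308, -0.0, -0.001]
force: [0.1, 0.7, -2.4]
finger_gap: 0.1
gripper_force: 78.5
```

```bash
sed -i 's/^V=.*/V={"keeper":((.519-.048*.586,-.313+.048*.81,np.radians(-54.1)),.06),"fixture":((.519,-.313,np.radians(-54)),0),"bush":((.519,-.313,0),.013)}/' fit.py; python3 fit.py bush keeper; python3 - <<'E'
from h import *
s=manip.sense();print(s['force'],s['finger_gap'],s['q'])
E
```

```text
bush 0.71 3160
[ 0.5181 -0.3124] 4.26 iou 0.53
keeper 0.85 30821
[ 0.49   -0.2713] -54.22 iou 0.76
13.8 [ 0.4624 -0.2338  0.0711] yaw_y -54.17 tool-delta mm [ 0.4 46.6 -0.1]
tab delta [ 0.4 -1.3 47.1] yaw -54.21593137620297
tabmark 0.56 [-33.5  -0.3  47.1]
mask bbox [211 306] [413 613] 11163 21995
[ 0.28591278 -0.24926834 -2.80454402] 0.10131661305688625 [-6.83929571e-01  6.40853859e-01  1.82762847e+00  5.75933247e-05
  6.73213817e-01  2.60807110e-01]
```

View pics/ov2.png

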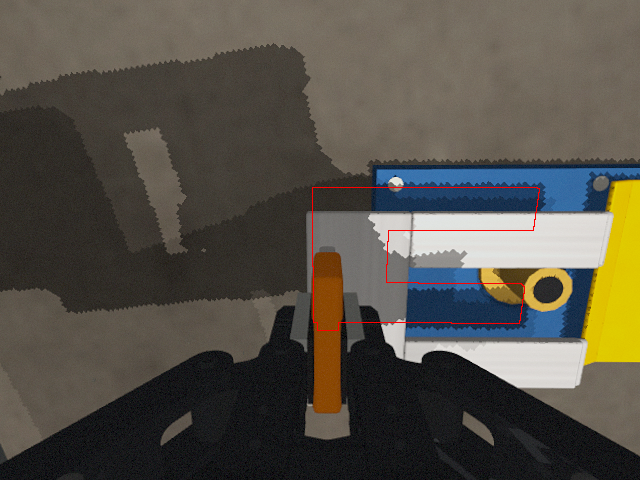

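The prongs (white) straddle the bush neck, which is at (548,290), and the tips are short of the yellow leaf at column 600. I'll lower it toward the base.

Emit:
{"op": "step_arm", "data": {"targets": "-1 0 15 0;-1 0 28 0;-1 0 34 0;-1 0 37 0;-1 0 37 0;-1 0 37 0"}}

```text
t: 14.65
tcp_pos: [0.4617, -0.2356, 0.0346]
tool_rot: [0.952, 0.307, 0.0, 0.0]
force: [-0.7, -0.5, -1.7]
finger_gap: 0.104
gripper_force: 78.4
```

Emit:
{"op": "step_arm", "data": {"targets": "0 0 0.7 0;0 0 1.3 0;0 0 1.3 0;0 0 1.3 0"}}

```text
t: 15.05
tcp_pos: [0.4615, -0.2355, 0.0333]
tool_rot: [0.952, 0.307, 0.0, 0.0]
force: [-0.3, -1.0, -2.7]
finger_gap: 0.1
gripper_force: 78.4
```

Emit:
{"op": "step_arm", "data": {"targets": "0.5 0 0.6 0;0.5 0 1.2 0;0.5 0 1.2 0;0.5 0 1.2 0"}}

```text
t: 15.45
tcp_pos: [0.462, -0.2352, 0.032]
tool_rot: [0.952, 0.307, 0.0, 0.0]
force: [0.7, 1.0, -2.2]
finger_gap: 0.099
gripper_force: 78.6
```

Emit:
{"op": "step_arm", "data": {"targets": "0 0 0.6 0;0 0 0.6 0;0 0 0.6 0"}}

```text
t: 15.75
tcp_pos: [0.4619, -0.2351, 0.0319]
tool_rot: [0.952, 0.307, 0.0, 0.0]
force: [-1.5, 1.9, 6.8]
finger_gap: 0.1
gripper_force: 79.5
```

Emit:
{"op": "step_arm", "data": {"targets": "0 4 -0.3 0;0 8 -0.3 0;0 12 -0.3 0;0 16 -0.3 0;0 20 -0.3 0;0 24 -0.3 0;0 24 -0.3 0"}}

```text
t: 16.45
tcp_pos: [0.4747, -0.2532, 0.032]
tool_rot: [0.952, 0.307, -0.001, -0.002]
force: [-2.1, 3.8, 7.4]
finger_gap: 0.106
gripper_force: 80.0
```

```bash
cat > c2.py <<'E'
from h import *
st=manip.sense(); y=np.radians(-54.1); ex=np.array([np.cos(y),np.sin(y)]); ey=np.array([-ex[1],ex[0]])
d=st['tcp_pos'][:2]-[.519,-.313]; F=st['force']; Rm=R.from_quat(st['tool_rot']).as_matrix()
print(st['t'],'fix x,y',(d@ex*1000).round(1),(d@ey*1000).round(1),'z',st['tcp_pos'][2].round(4),'yaw',np.degrees(np.arctan2(Rm[1,1],Rm[0,1])).round(2),'F',(F[:2]@ex).round(1),(F[:2]@ey).round(1),F[2].round(1))
for n in ('top','scene'):
    save(n,n+'_c')
    for q in ('leaf','keeper','bush'):
        for r in manip.mark_of(n,q)[:1]: print(n,q,round(r['p'],2),np.round(r['position'],1))
im=save('wrist','wc').astype(int); m=manip.masks_of('wrist','bush')
# slot edges: white prongs vs. blue
w=(im.min(2)>120)&(im.max(2)-im.min(2)<40)
for zt in (.025,):
  for c in (430,450,470):
    r=np.nonzero(w[:,c])[0]; 
    if len(r)==0: continue
    k=np.argmax(np.diff(r)); P=[at('wrist',(c,q),zt,st)[:2] for q in (r[0],r[k]+1,r[k+1],r[-1]+1)]
    print(c,r[0],r[k],r[k+1],r[-1],[((p-[.519,-.313])@ey*1000).round(1) for p in P])
if m: print('bush',m[0]['p'],m[0]['position'],((at('wrist',m[0]['position'],.035,st)[:2]-[.519,-.313])@np.array([ex,ey]).T*1000).round(1))
E
python3 c2.py
```

```text
16.45 fix x,y -74.4 -0.8 z 0.032 yaw -54.23 F -4.3 0.5 7.4Traceback (most recent call last):
  File "c2.py", line 8, in <module>
    for r in manip.mark_of(n,q)[:1]: print(n,q,round(r['p'],2),np.round(r['position'],1))
             ~~~~~~~~~~~~~^^^^^
ValueError: it knows: bush, fixture, keeper, keeper_tab, leaf_lip, micrometer, nut, piston, pocket
```

```bash
sed -i "s/'leaf','keeper','bush'/'leaf_lip','keeper'/" c2.py; python3 c2.py
```

```text
16.5 fix x,y -74.4 -0.8 z 0.032 yaw -54.22 F -5.2 -0.7 7.4
top leaf_lip 0.82 [369.  233.5]
430 213 267 341 351 [np.float64(37.2), np.float64(15.3), np.float64(-16.6), np.float64(-21.7)]
450 213 266 341 351 [np.float64(37.2), np.float64(15.8), np.float64(-16.5), np.float64(-21.6)]
470 213 267 342 361 [np.float64(37.2), np.float64(15.4), np.float64(-17.0), np.float64(-26.3)]
bush 0.71 [518.2, 309.6] [-4.2  2.6]
```

Emit:
{"op": "step_arm", "data": {"targets": "0.7 4 0 0;0.7 8 0 0;0.7 12 0 0;0.7 16 0 0;0.7 20 0 0;0.7 23 0 0;0.7 23 0 0"}}

```text
t: 17.6
tcp_pos: [0.4886, -0.2713, 0.032]
tool_rot: [0.952, 0.307, -0.001, -0.002]
force: [-3.2, 4.0, 6.7]
finger_gap: 0.099
gripper_force: 80.0
```

```bash
python3 c2.py
```

```text
17.6 fix x,y -51.7 -0.2 z 0.032 yaw -54.23 F -5.1 -0.3 6.7
430 214 267 341 351 [np.float64(37.5), np.float64(16.0), np.float64(-15.9), np.float64(-21.0)]
450 213 267 348 351 [np.float64(37.9), np.float64(16.0), np.float64(-19.1), np.float64(-21.0)]
470 213 267 358 361 [np.float64(37.9), np.float64(16.0), np.float64(-23.7), np.float64(-25.6)]
bush 0.97 [459.9, 308.2] [-3.1  3.7]
```

Emit:
{"op": "step_arm", "data": {"targets": "0 1 0 0;0 2 0 0;0 3 0 0;0 3 0 0"}}

```text
t: 18.4
tcp_pos: [0.4897, -0.2729, 0.032]
tool_rot: [0.952, 0.307, -0.001, -0.003]
force: [-3.8, 5.3, 8.3]
finger_gap: 0.099
gripper_force: 80.2
```

Emit:
{"op": "step_arm", "data": {"targets": "0 0.5 0 0;0 1 0 0;0 1 0 0"}}

```text
t: 18.7
tcp_pos: [0.4901, -0.2734, 0.032]
tool_rot: [0.952, 0.307, -0.001, -0.003]
force: [-4.2, 5.6, 8.0]
finger_gap: 0.101
gripper_force: 80.2
```

```bash
python3 c2.py
```

```text
18.7 fix x,y -49.0 -0.2 z 0.032 yaw -54.22 F -7.0 -0.1 8.0
430 213 267 341 351 [np.float64(37.9), np.float64(16.0), np.float64(-15.9), np.float64(-21.0)]
450 213 213 214 267 [np.float64(37.9), np.float64(37.5), np.float64(37.5), np.float64(16.0)]
470 214 267 357 361 [np.float64(37.5), np.float64(16.0), np.float64(-23.2), np.float64(-25.6)]
bush 0.84 [453.4, 308.8] [-2.8  3.5]
```

Emit:
{"op": "step_arm", "data": {"targets": "0 0.7 0 0;0 1.4 0 0;0 1.4 0 0;0 1.4 0 0"}}

```text
t: 19.5
tcp_pos: [0.4911, -0.2748, 0.032]
tool_rot: [0.952, 0.307, -0.001, -0.003]
force: [-4.9, 5.4, 9.1]
finger_gap: 0.103
gripper_force: 80.2
```

Emit:
{"op": "step_arm", "data": {"targets": "0 0.7 0 0;0 1.2 0 0;0 1.2 0 0;0 1.2 0 0"}}

```text
t: 19.9
tcp_pos: [0.4912, -0.275, 0.032]
tool_rot: [0.952, 0.307, -0.002, -0.004]
force: [-5.6, 6.3, 11.0]
finger_gap: 0.1
gripper_force: 80.4
```

Emit:
{"op": "step_arm", "data": {"targets": "0 0.7 0 0;0 1.4 0 0;0 1.4 0 0;0 1.4 0 0"}}

```text
t: 20.3
tcp_pos: [0.4912, -0.275, 0.032]
tool_rot: [0.952, 0.307, -0.002, -0.005]
force: [-5.8, 8.9, 11.5]
finger_gap: 0.101
gripper_force: 80.7
```

```bash
python3 c2.py
```

```text
20.3 fix x,y -47.1 -0.2 z 0.032 yaw -54.22 F -10.6 0.5 11.5
430 213 267 341 351 [np.float64(37.9), np.float64(16.1), np.float64(-15.8), np.float64(-20.9)]
450 213 213 214 267 [np.float64(37.9), np.float64(37.5), np.float64(37.5), np.float64(16.1)]
470 213 267 357 361 [np.float64(37.9), np.float64(16.1), np.float64(-23.1), np.float64(-25.5)]
bush 0.85 [451.1, 309.3] [-1.8  3.4]
```

Emit:
{"op": "step_arm", "data": {"targets": "0 -0.6 0.5 0;0 -0.6 1 0;0 -0.6 1 0;0 -0.6 1 0"}}

```text
t: 21.1
tcp_pos: [0.4912, -0.275, 0.032]
tool_rot: [0.952, 0.307, -0.002, -0.004]
force: [-6.7, 9.3, 17.7]
finger_gap: 0.099
gripper_force: 81.6
```

```bash
python3 c2.py | head -1; python3 - <<'E'
from h import *
a=cv2.imread('pics/scene0.png').astype(int);b=cv2.imread('pics/scene_c.png').astype(int)
for n in('top','scene'):
  for s in('0','_c'):
    i=cv2.imread(f'pics/{n}{s}.png').astype(int); m=(i[...,2]>180)&(i[...,1]>160)&(i[...,0]<90); m[:180]=0; m[250:]=0; m[:,:310]=0
    m[:,430:]=0; p=np.argwhere(m); print(n,s,len(p),p.min(0),p.max(0),p.mean(0).round(2))
print(manip.sense()['tool_rot'])
E
```

```text
21.1 fix x,y -47.0 -0.2 z 0.032 yaw -54.21 F -11.5 -0.0 17.7Traceback (most recent call last):
  File "<stdin>", line 6, in <module>
    return umr_minimum(a, axis, None, out, keepdims, initial, where)
ValueError: zero-size array to reduction operation minimum which has no identity
```

Emit:
{"op": "step_arm", "data": {"targets": "0 0 0.5 0;0 0 0.8 0;0 0 0.8 0;0 0 0.8 0"}}

```text
t: 21.9
tcp_pos: [0.4912, -0.275, 0.0319]
tool_rot: [0.952, 0.307, -0.002, -0.004]
force: [-7.5, 9.0, 23.2]
finger_gap: 0.096
gripper_force: 82.4
```

```bash
python3 c2.py; python3 - <<'E'
from h import *
for n in('top','scene'):
  for s in('0','_c'):
    i=cv2.imread(f'pics/{n}{s}.png').astype(int); m=(i[...,2]>100)&(i[...,1]>85)&(i[...,0]<.45*i[...,1]); m[:180]=0; m[260:]=0; m[:,:310]=0
    m[:,430:]=0; p=np.argwhere(m); print(n,s,len(p),(p.min(0),p.max(0),p.mean(0).round(2)) if len(p) else '')
E
```

```text
21.9 fix x,y -47.1 -0.2 z 0.0319 yaw -54.21 F -11.7 -0.8 23.2
430 213 267 341 351 [np.float64(37.9), np.float64(16.1), np.float64(-15.8), np.float64(-20.9)]
450 213 213 214 267 [np.float64(37.9), np.float64(37.5), np.float64(37.5), np.float64(16.1)]
470 213 267 357 361 [np.float64(37.9), np.float64(16.1), np.float64(-23.1), np.float64(-25.5)]
bush 0.68 [449.9, 308.9] [-2.2  3.5]
top 0 0 
top _c 0 
scene 0 0 
scene _c 0
```

```bash
python3 - <<'E'
from h import *
print(cv2.imread('pics/scene0.png')[229,342],cv2.imread('pics/top0.png')[222,390])
for n in('top','scene'):
  for s in('0','_c'):
    i=cv2.imread(f'pics/{n}{s}.png').astype(int); m=(i[...,1]-i[...,0]>60)&(i[...,2]-i[...,0]>60)&(i[...,1]>.75*i[...,2])
    m[:185]=0; m[260:]=0; m[:,:315]=0; m[:,425:]=0; p=np.argwhere(m); print(n,s,len(p),(p.min(0),p.max(0),p.mean(0).round(2)) if len(p) else '')
E
```

```text
[151 255 255] [142 250 254]
top 0 1518 (array([194, 358]), array([250, 412]), array([222.96, 384.25]))
top _c 346 (array([194, 373]), array([243, 412]), array([213.05, 387.97]))
scene 0 625 (array([219, 320]), array([236, 363]), array([228.25, 341.91]))
scene _c 0
```

```bash
python3 -c "
from station import manip
print(manip.sign_off())"
```

```text
the job is handed in; nothing more can be done
None
```

I seated the bush in the pocket flange down and let go. I then slid the keeper home against the stop bar, and handed the job in at about 22 s while still holding it by its tab and pressing it flat with about 23 N. The arm hid the leaf at the end, so I could not confirm by camera that it stayed down, but the plate slid on the base, about 3 mm below it.

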